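Load the analyser deck from the delivery stack and the packed crate

ROBOT

A 6-joint arm with a two-finger parallel gripper is mounted at the origin on the work surface. World frame = base frame: x ahead of the robot, y to its left, z up, the work surface at z = 0. Lengths are in m, angles in rad, forces in N, time in s.
With the tool pointing down it reaches from about 0.35 to 0.975 m from the base axis. Payload 4.9 kg.
Tool frame: the origin (TCP) lies between the finger pads; the fingertips stand 25 mm ahead of it and the grasp point (between the pads) lies 6 mm ahead of it (manip.tcp_to_tips is the z of the fingertips in the tool frame, in m); z points along the fingers, y is the line along which they close (so a half turn about z gives the same grasp; the last joint's range is limited). The gripper opens to 85 mm and grips with 20 to 120 N. Pads are 22 mm wide; open, the fingers measure 114 mm over their backs; the gripper's body (76 mm by 85 mm) begins 54 mm behind the grasp point. The pads swing forward as they close: fully open they stand 13 mm farther back than shut.
Start: joints at [1.187, 0.053, 1.613, -0, 1.476, -0.119], TCP at [0.164, 0.603, 0.256] pointing down, gripper open.
Joint ranges: [-3.01, 3.01], [-1.01, 2.22], [0.06, 2.58], [-1.02, 4.17], [0.09, 2.62], [-3.14, 3.14]. Speed limits (rad/s): [2.57, 2.57, 3.14, 3.14, 3.14, 3.14].

INTERFACE

Orientations are given as a unit quaternion [w, x, y, z].
In Python, from plant import manip gives the robot as it stands. The module is installed in compiled form; this text tells all that it offers.
- The arm moves only by the tool arm_command, never from a script. Its argument "moves" is a list of rows, each a list of 3 entries, a list of its own where there are three numbers: the opening, from -1 (shut) to 1 (fully open), then the shift along the tool's x, y, z in units of 0.15 m (1.0 is 0.15 m), then the turn about the tool's z in units of 2 pi rad (1.0 is 2 pi rad). A call has 1 to 20 rows; each row is the pose to reach, as a shift and turn from the pose commanded when the call began, along the tool's axes at that moment, turning the shorter way round; what a row does not reach only later rows make up. A row lasts 1/12 s, in which the tool goes at most 41.7 mm and 7.16 degrees, less where a joint would pass 70% of its speed; a pose out of reach is approached as far as the arm can. A call with a number of a shift or a turn outside -1 to 1 is refused whole. A call with a gripper value outside its range is refused whole. The fingers move at their own pace and stop on an object; the grip force is fixed at half the most. Time passes only in rows, so rows that repeat a pose let the fingers close. It gives the time, the measured TCP pose, the force, the opening and the grip force at its end, in the units of the state.
- manip.state(): the state, without advancing time (a new reading comes with each control period).
- manip.grab_frame(name): name is "scene" or "side" or "wrist"; returns a dict with "frame" (400x640x3 uint8, red, green, blue), "fx", "fy", "cx", "cy" (pixels), "R" (3x3) and "t" (3): a world point X has camera coordinates R X + t. Camera axes: x right, y down, z forward; pixel columns grow to the right and rows downward; lengths in m; the calibration is good to about 2 mm. A picture is of the moment at which its call begins. There is no depth.
- manip.job_done(): hands the job in; it is judged then, once.
Trained networks look in a picture, given as the dict that the camera call returned (one of the last four; its "shot" number tells which), for a name from the list of things; names that differ only in an ending like _2 or _b are one class to them, and where a whole thing is asked for, a point or a joint stands for the part that bears it (a point fixed in the world has none). Each returns a list of dicts, best first, with "confidence" (0 to 1); they miss things now and then, are a little off and sometimes report something else, mostly with a low value. They report only what shows in the picture. A call takes as long as a camera call.
- manip.search_frame(picture, target): "extent" ([left, top, right, bottom] in pixels, round what is visible of it).
The state is a dict: "time": time; "joint_pos": joint angles; "joint_vel": joint speeds; "joint_efforts": joint torques, N m; "tool_pos": TCP position; "tool_rot": TCP orientation; "contact_force": force on the tool from outside, world axes, zero at the start; "ft_torque": the same for the moment, N m; "gripper_width": opening from 0.0 (shut) to 1.0 (fully open); "grasp_force": force on a finger pad.
Only numpy, scipy, OpenCV 4.12 (cv2) and the standard library are available. Lean on these libraries where they do the work, as an engineer would, in place of code of your own. Each camera call takes 0.05 s, during which the arm holds its last target. There are 200 camera calls.

TASK

Load the analyser's deck: take the delivery stack apart and set each piece down flat in the dark metal bay of its own shape - the round pot in the round bay, the grey cassette in the narrow bay, the black tube rack in the wide bay - and draw the bottle with the tall cap out of the middle of the packed crate and stand it in the square bay. Each must stand upright and fully down on the floor of its bay; do not drop or tip any of them.

Things in the scene. Friction and masses are not known exactly. Their poses are not given: they have to be found in the camera images.
- pot: small round white screw-lid calibrator pot, 38 mm across the lid (upper 14 mm), 36 mm across the body below it, 38 mm high, 40 to 85 g; starts on top of the cassette, somewhere along its length. Origin: centre of its underside, z up.
- cassette: grey oblong reagent cassette with a black band near its top, 96 mm (its x) by 40 mm (its y) by 40 mm high, about 100 to 210 g; starts lying on the tube rack, under the pot. Origin: centre of its underside, z up.
- tube_rack: black oblong tube rack with three rows of seven small round openings on top (empty; shallow, only marked on a flat top), 140 mm (its x) by 60 mm (its y) by 46 mm high, about 175 to 350 g; the bottom of the stack, starts on a 4 mm thick grey tray. Origin: centre of its underside, z up.
- bottle: amber bottle with a tall white cap, the middle one of nine in the crate, neighbours against all four sides with under 1 mm of play; 70 to 140 g, lifts straight out by its cap with a firm grip. Square body 46 by 46 mm (sides along its x and y), 62 mm high; round cap 18 mm across from 70 to 122 mm above the underside, the bottle's top. Origin: centre of its underside, z up.
- crate: fixed grey open crate, 150 by 150 mm outside, 46 mm high, floor and walls 4 mm thick, packed three by three with bottles; the eight loose neighbours have the same square body but low white caps, 22 mm across, tops 81 mm above their underside, centres 47 mm apart. Origin: centre of its underside; x and y along its sides.
- wide_bay: fixed dark steel bay on the analyser's white deck, an open-topped tray with a large oblong inside, 160 mm (its x) by 80 mm (its y); floor 4 mm thick, rim 4 mm thick and 6 mm high above that floor (10 mm in all). Origin: centre of its underside; the thing put in it stands with its underside 4 mm above this origin. Place of the tube rack, long side along x, either way round.
- narrow_bay: fixed dark steel bay on the analyser's white deck, an open-topped tray with a smaller oblong inside, 116 mm (its x) by 60 mm (its y); floor 4 mm thick, rim 4 mm thick and 6 mm high above that floor (10 mm in all). Origin: centre of its underside; the thing put in it stands with its underside 4 mm above this origin. Place of the cassette, long side along x, either way round.
- square_bay: fixed dark steel bay on the analyser's white deck, an open-topped tray with a square inside, 64 by 64 mm (sides along its x and y); floor 4 mm thick, rim 4 mm thick and 6 mm high above that floor (10 mm in all). Origin: centre of its underside; the thing put in it stands with its underside 4 mm above this origin. Place of the bottle.
- round_bay: fixed dark steel bay on the analyser's white deck, an open-topped tray with a round inside, 60 mm across; floor 4 mm thick, rim 4 mm thick and 6 mm high above that floor (10 mm in all). Origin: centre of its underside; the thing put in it stands with its underside 4 mm above this origin. Place of the pot.

How it is judged:
At the end, for the whole second after the job is handed in: The tube rack is in the wide bay, the cassette in the narrow bay, the pot in the round bay and the bottle in the square bay: each within 20 mm of the bay's centre, its underside within 3 mm of the bay's floor, upright within 0.1 rad, and at rest (under 20 mm/s and 0.2 rad/s) (horizontal distance between tube_rack and wide_bay below 0.02 m and z of tube_rack in the frame of wide_bay between 0.001 and 0.007 m and angle between each of tube_rack, cassette, pot, bottle's own z axis and vertical below 0.1 rad and linear speed of each of tube_rack, cassette, pot, bottle below 0.02 m/s and angular speed of each of tube_rack, cassette, pot, bottle below 0.2 rad/s and horizontal distance between cassette and narrow_bay below 0.02 m and z of cassette in the frame of narrow_bay between 0.001 and 0.007 m and horizontal distance between pot and round_bay below 0.02 m and z of pot in the frame of round_bay between 0.001 and 0.007 m and horizontal distance between bottle and square_bay below 0.02 m and z of bottle in the frame of square_bay between 0.001 and 0.007 m); the robot touches nothing.
It fails at once if the pot, cassette, tube rack or bottle is tipped over (leans more than 0.9 rad) (angle between any of tube_rack, cassette, pot, bottle's own z axis and vertical above 0.9 rad).
It fails at once if the pot, cassette, tube rack or bottle is dropped or thrown (faster than 0.8 m/s with the fingers not on it) ((linear speed of tube_rack above 0.8 m/s and contact force between the fingers and tube_rack below 0.05 N) or (linear speed of cassette above 0.8 m/s and contact force between the fingers and cassette below 0.05 N) or (linear speed of pot above 0.8 m/s and contact force between the fingers and pot below 0.05 N) or (linear speed of bottle above 0.8 m/s and contact force between the fingers and bottle below 0.05 N)).
It also fails if it takes over 136 s, if anything falls off the work surface, if the arm or the gripper's body presses on something with over 40 N, if the wrist force passes 120 N, or if a joint passes its speed limit or range.

## Working session

There is one attempt and no reset: what is moved stays moved. The work goes in short steps, Python scripts to look and compute and a tool call to move; the robot and the scene stay as the last step left them, time stands still between calls to the robot, and variables do not carry over. Pictures are saved under pics/ and viewed, at most 14 in all, crops included, and the job is handed in when it is done.

Besides the shell and the picture viewer there is one more tool, called after "Emit:" as name([rows], argument=value, ...), one row to a line, values as JSON. arm_command: Moves the arm, as the interface text tells. Shifts and turns lie within -1 to 1; 1 stands for 0.15 m of shift or 2 pi rad of turn. Its arguments: {"type":"object","properties":{"moves":{"type":"array"}},"required":["moves"]}

```bash
mkdir -p pics
cat > h.py <<'E'
import numpy as np, cv2
from plant import manip
def save(f,n): cv2.imwrite('pics/'+n,cv2.cvtColor(f['frame'],cv2.COLOR_RGB2BGR))
def ray(f,u,v):
    R=np.array(f['R']);t=np.array(f['t']);d=R.T@np.array([(u-f['cx'])/f['fx'],(v-f['cy'])/f['fy'],1]);return -R.T@t,d
def at(f,u,v,z):
    c,d=ray(f,u,v);return c+d*(z-c[2])/d[2]
def px(f,X):
    p=np.array(f['R'])@np.array(X)+np.array(f['t']);return np.array([f['fx']*p[0]/p[2]+f['cx'],f['fy']*p[1]/p[2]+f['cy']])
E
python3 - <<'E'
from h import *
np.set_printoptions(precision=4,suppress=True)
print(manip.state(),manip.tcp_to_tips)
for n in ['scene','side','wrist']:
    f=manip.grab_frame(n);save(f,n+'0.png');np.save('pics/'+n+'0.npy',f,allow_pickle=True)
    print(n,f['fx'],f['cx'],f['cy'],np.array(f['R']).round(3).tolist(),-np.array(f['R']).T@f['t'])
    for o in ['pot','cassette','tube_rack','bottle','crate','wide_bay','narrow_bay','square_bay','round_bay']:
        print(o,[(np.round(r['extent']).tolist(),round(r['confidence'],2)) for r in manip.search_frame(f,o)[:2]])
E
```

```text
{'time': 0.0, 'joint_pos': array([ 1.187 ,  0.0534,  1.6143, -0.    ,  1.476 , -0.119 ]), 'joint_vel': array([-0.001 ,  0.0004,  0.0005, -0.0009,  0.0016,  0.    ]), 'joint_efforts': array([  0.001 , -39.3673, -37.0183,   0.0001,   0.007 ,  -0.    ]), 'tool_pos': array([0.1634, 0.6027, 0.255 ]), 'tool_rot': array([-0.0002,  0.132 ,  0.9912, -0.001 ]), 'contact_force': array([-0.3698,  0.2359, -0.79  ]), 'ft_torque': array([-0.0498,  0.0432, -0.0099]), 'grasp_force': 0.0, 'gripper_width': 1.0014150550693246} 0.025
scene 461.72156375435605 318.05688375130376 200.30864720129907 [[-0.337, 0.942, 0.017], [0.542, 0.209, -0.814], [-0.77, -0.265, -0.581]] [1.4144 0.3004 0.7187]
pot [([447.0, 187.0, 466.0, 208.0], 0.67)]
cassette [([442.0, 207.0, 465.0, 228.0], 0.93)]
tube_rack [([435.0, 199.0, 465.0, 250.0], 0.91)]
bottle [([218.0, 136.0, 228.0, 159.0], 0.68)]
crate [([186.0, 157.0, 261.0, 194.0], 0.87), ([302.0, 241.0, 344.0, 269.0], 0.32)]
wide_bay [([235.0, 214.0, 299.0, 270.0], 0.6)]
narrow_bay [([278.0, 180.0, 319.0, 212.0], 0.97)]
square_bay [([300.0, 238.0, 342.0, 272.0], 0.73)]
round
[... 336 characters left out ...]
, 0.59)]
bottle [([306.0, 270.0, 336.0, 311.0], 0.89)]
crate [([276.0, 291.0, 371.0, 363.0], 0.9)]
wide_bay [([329.0, 222.0, 398.0, 251.0], 0.68)]
narrow_bay [([271.0, 240.0, 325.0, 265.0], 0.64)]
square_bay [([331.0, 201.0, 360.0, 222.0], 0.77)]
round_bay [([275.0, 215.0, 293.0, 233.0], 0.65), ([248.0, 151.0, 260.0, 165.0], 0.45)]
wrist 295.3430273651957 319.2858620061171 198.07942765589138 [[0.262, 0.965, 0.001], [0.913, -0.248, 0.324], [0.313, -0.084, -0.946]] [0.0829 0.626  0.375 ]
pot []
cassette [([164.0, 394.0, 179.0, 400.0], 0.4)]
tube_rack [([157.0, 375.0, 172.0, 400.0], 0.5)]
bottle []
crate []
wide_bay []
narrow_bay []
square_bay [([156.0, 376.0, 174.0, 400.0], 0.64)]
round_bay []
```

View pics/scene0.png

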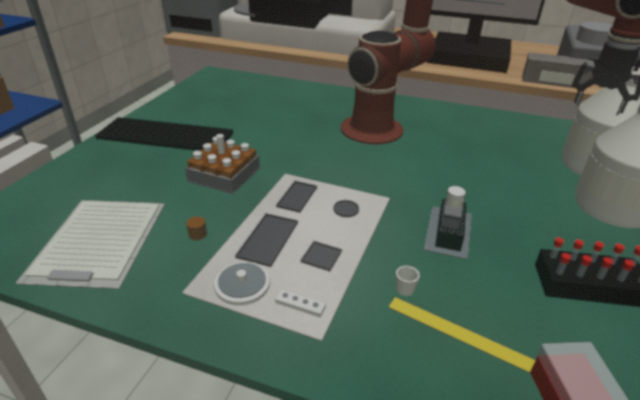

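View pics/side0.png

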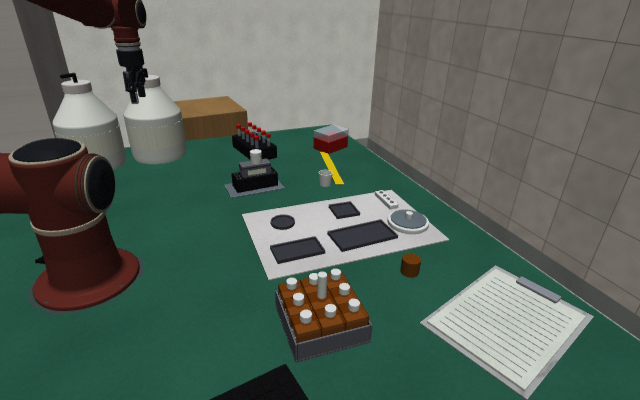

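View pics/wrist0.png

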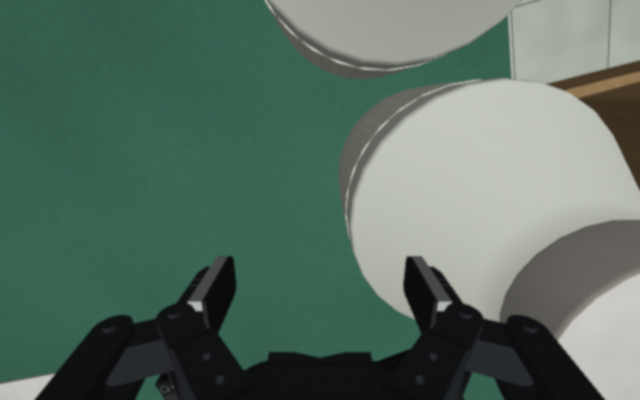

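Scene view: the crate is at (223,165), the bays lie on the white deck at (297,196), (346,208), (267,239) and (322,255), and the stack is on its tray at (452,220). Side view: the crate is at (322,315), the stack at (255,172), and the bays between x 271 and 397. Next I fit poses from both views.

```bash
cat > m.py <<'E'
from h import *
np.set_printoptions(precision=4,suppress=True)
F={n:np.load(f'pics/{n}0.npy',allow_pickle=True).item() for n in ['scene','side']}
def tri(us,uv):
    A=[];b=[]
    for n,(u,v) in zip(['scene','side'],(us,uv)):
        c,d=ray(F[n],u,v);d=d/np.linalg.norm(d);P=np.eye(3)-np.outer(d,d);A.append(P);b.append(P@c)
    return np.linalg.lstsq(np.vstack(A),np.hstack(b),rcond=None)[0]
c=lambda e:((e[0]+e[2])/2,(e[1]+e[3])/2)
print('captop',tri((220.5,137),(322,273)),'crate',tri(c([186,157,261,194]),c([276,291,371,363])))
print('pot top',tri((456,190),(256,153)))
for n,a,b in [('wide',[235,214,299,266],[329,222,398,251]),('narrow',[278,180,319,212],[271,240,325,265]),('sq',[301,241,343,271],[331,201,360,222]),('round',[332,199,361,217],[271,215,296,230])]: print(n,tri(c(a),c(b)))
# dark blobs on deck -> minAreaRect on the z=0.01 plane
for n in F:
    f=F[n];g=cv2.cvtColor(f['frame'],cv2.COLOR_RGB2GRAY);m=(g<75).astype(np.uint8)
    k,l,s,ce=cv2.connectedComponentsWithStats(m)
    for i in range(1,k):
        if 150<s[i,4]<4000:
            ys,xs=np.where(l==i);P=np.array([at(f,x,y,0.01)[:2] for x,y in zip(xs,ys)],np.float32)
            r=cv2.minAreaRect(P*1000)
            if abs(r[0][1])<700 and 250<r[0][0]<1100: print(n,s[i],np.round(r[0]),np.round(r[1]),round(r[2],1))
E
python3 m.py
```

```text
captop [ 0.439  -0.3203  0.1226] crate [ 0.4387 -0.3294 -0.0061]
pot top [0.478  0.3114 0.1232]
wide [ 0.6641 -0.0845  0.004 ]
narrow [ 0.4731 -0.0834  0.0037]
sq [0.6758 0.0551 0.0056]
round [0.4828 0.056  0.0086]
scene [  94  117  140   34 2959] [ 300. -616.] [178. 432.] 8.7
scene [ 186  150   74   44 1445] [ 441. -316.] [214. 218.] 37.6
scene [ 435  198   32   53 1040] [444. 321.] [208.  67.] 3.4
scene [237 215  57  50 168] [661. -83.] [167.  83.] 1.3
scene [187 223  20  18 245] [ 701. -249.] [60. 45.] 37.7
scene [   0  292  310  108 2390] [1018. -183.] [672.  16.] 89.9
scene [ 530  355   39   45 1003] [829. 522.] [86. 48.] 20.3
side [368 141  24  21 183] [1018.  439.] [221.  52.] 86.8
side [395 160  31  26 270] [1019.  216.] [214.  55.] 87.8
side [429 182  46  34 414] [1020.    9.] [220.  57.] 89.2
side [329 202  31  17 351] [674.  55.] [82. 76.] 86.6
side [271 215  24  15 277] [482.  54.] [75. 64.] 73.2
side [474 215  64  47 733] [1022. -226.] [223.  59.] 89.4
side [ 328  220   70   32 1274] [662. -83.] [173.  96.] 1.1
side [270 237  55  27 901] [476. -84.] [ 77. 126.] 89.2
side [ 538  256  102   83 1694] [1021. -467.] [262.  60.] 89.7
```

Emit:
arm_command([
  [1, [-1, -0.56, 0], -0.0423],
  [1, [-1, -0.56, 0], -0.0423],
  [1, [-1, -0.56, 0], -0.0423],
  [1, [-1, -0.56, 0], -0.0423],
  [1, [-1, -0.56, 0], -0.0423],
  [1, [-1, -0.56, 0], -0.0423],
])

```text
time: 2.0
tool_pos: [0.2882, 0.4813, 0.2565]
tool_rot: [0.0, 0.002, 1.0, 0.0]
contact_force: [0.5, 0.4, -0.3]
gripper_width: 1.004
grasp_force: 0.0
```

Emit:
arm_command([
  [1, [-1, -1, 0], 0],
  [1, [-1, -1, 0], 0],
  [1, [-1, -1, 0], 0],
  [1, [-1, -1, 0], 0],
  [1, [-1, -1, 0], 0],
  [1, [-1, -1, 0], 0],
  [1, [-1, -1, 0], 0],
  [1, [-1, -1, 0], 0],
])

```text
time: 2.67
tool_pos: [0.436, 0.334, 0.2562]
tool_rot: [-0.0, -0.001, 1.0, 0.0]
contact_force: [-0.9, 0.7, -0.2]
gripper_width: 1.0
grasp_force: 0.0
```

```bash
cat > look.py <<'E'
import sys
from h import *
np.set_printoptions(precision=4,suppress=True)
n=sys.argv[1];f=manip.grab_frame('wrist');save(f,n+'.png');np.save('pics/'+n+'.npy',f,allow_pickle=True)
s=manip.state();print(s['time'],s['tool_pos'],s['tool_rot'],s['joint_pos'],s['contact_force'])
for o in sys.argv[2:]: print(o,[(np.round(r['extent'],1).tolist(),round(r['confidence'],2)) for r in manip.search_frame(f,o)[:2]])
E
python3 look.py w1 pot cassette tube_rack
```

```text
2.7167 [0.4356 0.3344 0.2562] [-0.0004 -0.0013  1.      0.0003] [ 0.5188 -0.1286  1.7895  0.0008  1.4811 -1.0547] [-0.2426  0.4842  0.3652]
pot [([277.1, 214.8, 317.8, 258.0], 0.91), ([3.5, 268.6, 86.3, 359.3], 0.26)]
cassette [([280.3, 171.5, 318.8, 264.5], 0.85), ([1.5, 151.4, 41.4, 246.5], 0.23)]
tube_rack [([277.3, 143.7, 333.1, 262.0], 0.71)]
```

View pics/w1.png

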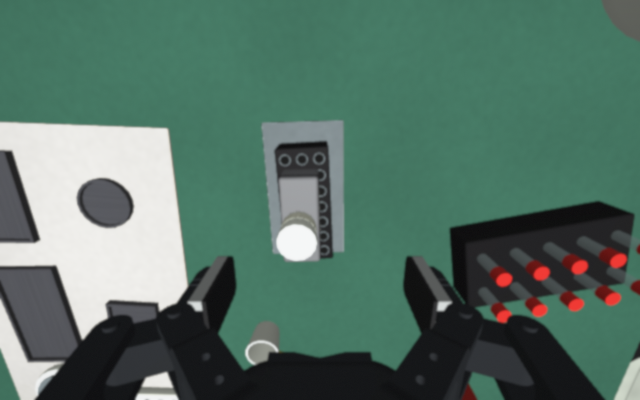

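Wrist view: pot lid at (297,242), cassette top spanning about (279,178) to (319,262), and rack top from (275,144) to (332,258) with its far end visible. All are nearly axis-aligned.

Run:
```python
from h import *
np.set_printoptions(precision=4,suppress=True)
f=np.load('pics/w1.npy',allow_pickle=True).item()
im=cv2.cvtColor(f['frame'],cv2.COLOR_RGB2BGR)
cv2.imwrite('pics/w1c.png',cv2.resize(im[110:275,250:360],None,fx=3.6,fy=3.6,interpolation=cv2.INTER_CUBIC))
for z in (.126,.128): print('pot',at(f,296.8,241.5,z))
for u,v in [(279,178),(317,177),(281,260),(319,262)]: print('cas',at(f,u,v,.09))
for u,v in [(276,145),(326,142),(332,258)]: print('rack',at(f,u,v,.05))
for u,v in [(262,122),(343,121),(344,250),(273,253)]: print('tray',at(f,u,v,.004))
```

```text
pot [0.4806 0.3141 0.126 ]
pot [0.4796 0.3143 0.128 ]
cas [0.4287 0.295  0.09  ]
cas [0.4277 0.3329 0.09  ]
cas [0.5217 0.2932 0.09  ]
cas [0.5242 0.3349 0.09  ]
rack [0.4021 0.2878 0.05  ]
rack [0.3988 0.3425 0.05  ]
rack [0.5426 0.3512 0.05  ]
tray [0.3812 0.2653 0.004 ]
tray [0.38   0.3641 0.004 ]
tray [0.5567 0.3702 0.004 ]
tray [0.5615 0.2698 0.004 ]
```

View pics/w1c.png

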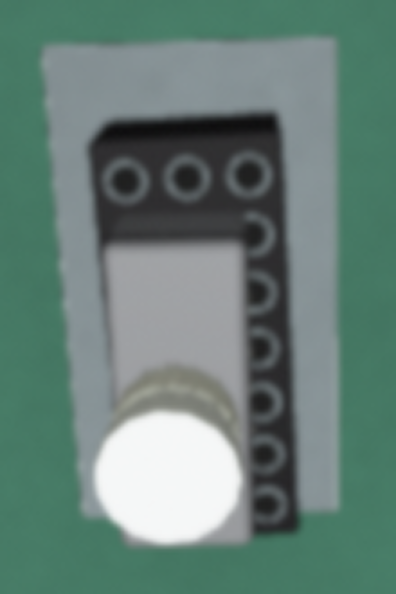

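Emit:
arm_command([
  [1, [-0.296, -0.136, 0], 0],
  [1, [-0.296, -0.136, 0], 0],
  [1, [-0.296, -0.136, 0.25], 0],
  [1, [-0.296, -0.136, 0.5], 0],
  [1, [-0.296, -0.136, 0.7], 0],
  [1, [-0.296, -0.136, 0.8], 0],
  [1, [-0.296, -0.136, 0.875], 0],
  [1, [-0.296, -0.136, 0.875], 0],
  [1, [-0.296, -0.136, 0.875], 0],
  [0, [-0.296, -0.136, 0.875], 0],
  [-1, [-0.296, -0.136, 0.875], 0],
  [-1, [-0.296, -0.136, 0.875], 0],
  [-1, [-0.296, -0.136, 0.875], 0],
  [-1, [-0.296, -0.136, 0.875], 0],
  [-1, [-0.296, -0.136, 0.875], 0],
  [-1, [-0.296, -0.136, 0.875], 0],
  [-1, [-0.296, -0.136, 0.875], 0],
  [-1, [-0.296, -0.136, 0.875], 0],
])

```text
time: 4.37
tool_pos: [0.4818, 0.313, 0.1266]
tool_rot: [0.001, -0.0, 1.0, 0.0]
contact_force: [0.1, -1.5, 5.6]
gripper_width: 0.424
grasp_force: 59.8
```

Emit:
arm_command([
  [-1, [0, 0, -0.05], 0],
  [-1, [0, 0, -0.15], 0],
  [-1, [0, 0, -0.35], 0],
  [-1, [0, 0, -0.6], 0],
  [-1, [0, 0, -0.8], 0],
  [-1, [0, -0.2, -0.8], 0],
  [-1, [0, -0.4, -0.8], 0],
  [-1, [0, -0.6, -0.8], 0],
  [-1, [0, -0.8, -0.8], 0],
  [-1, [0, -1, -0.8], 0],
  [-1, [0, -1, -0.8], 0],
])

```text
time: 5.28
tool_pos: [0.4808, 0.1588, 0.2448]
tool_rot: [-0.0, 0.002, 1.0, -0.001]
contact_force: [1.2, 0.6, -0.3]
gripper_width: 0.421
grasp_force: 60.1
```

```bash
python3 look.py w2 round_bay narrow_bay square_bay wide_bay cassette tube_rack; python3 -c "
from h import *
for n in ('w1','w2'):
    f=np.load('pics/%s.npy'%n,allow_pickle=True).item()
    g=cv2.cvtColor(f['frame'],cv2.COLOR_RGB2GRAY);k,l,s,c=cv2.connectedComponentsWithStats((g<105).astype(np.uint8))
    for i in range(1,k):
        if 1000<s[i,4]<20000:
            ys,xs=np.where(l==i);P=np.array([at(f,x,y,.012)[:2] for x,y in zip(xs,ys)],np.float32);print(n,s[i],np.round(cv2.minAreaRect(P*1000),1) if 0 else cv2.minAreaRect(P*1000), P.mean(0))
print(manip.state()['gripper_width'],manip.state()['grasp_force'])
"
```

```text
5.3333 [0.4808 0.1607 0.2449] [-0.0002  0.0014  1.     -0.0001] [ 0.1757 -0.2276  1.8949 -0.0001  1.4747 -1.3924] [-0.2414  0.7106 -0.8073]
round_bay [([205.7, 144.5, 265.1, 201.0], 0.57)]
narrow_bay [([78.4, 114.5, 160.9, 217.0], 0.8)]
square_bay [([221.5, 280.7, 244.8, 298.2], 0.8), ([77.4, 113.9, 158.3, 215.9], 0.62)]
wide_bay [([103.8, 241.1, 192.0, 344.7], 0.77), ([75.9, 112.5, 159.6, 218.6], 0.67)]
cassette [([440.0, 128.8, 511.2, 229.8], 0.57)]
tube_rack [([422.4, 103.1, 502.3, 234.5], 0.72), ([280.0, 221.0, 362.3, 315.6], 0.3)]
w1 [   0  151   39   91 2354] ((483.1794128417969, -55.360225677490234), (48.817256927490234, 134.45169067382812), 70.80030822753906) [ 0.48636925 -0.06420895]
w1 [  78  179   55   48 2028] ((483.2104187011719, 55.65671157836914), (64.08222198486328, 69.90973663330078), 32.122589111328125) [0.48274964 0.05573742]
w2 [  78  115   80  100 5999] ((477.013916015625, -83.18064880371094), (72.91475677490234, 123.3447265625), 89.0998764038086) [ 0.4735667  -0.08316563]
w2 [ 207  145   56   53 2291] ((483.39007568359375, 56.14697265625), (65.04873657226562, 66.94049835205078), 39.939002990722656) [0.48276988 0.05589385]
0.42182585479664053 60.14584422111511
```

View pics/w2.png

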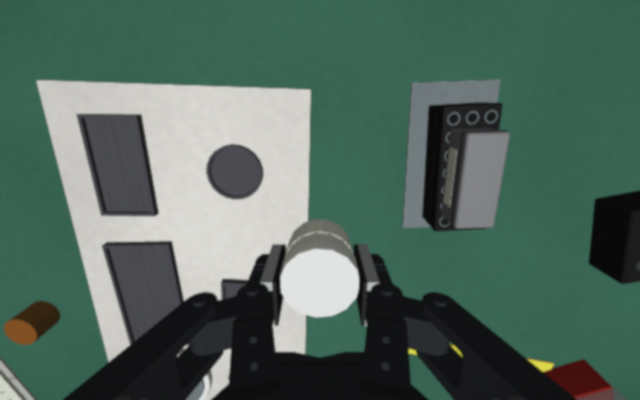

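Wrist view: the pot is upright in the fingers. The round bay shows at (235,171) and the narrow bay at (119,165), with the cassette on the rack at (480,180).

Emit:
arm_command([
  [-1, [-0.013, -0.2, 0], 0],
  [-1, [-0.013, -0.4, 0], 0],
  [-1, [-0.013, -0.6, 0], 0],
  [-1, [-0.013, -0.7, 0], 0],
  [-1, [-0.013, -0.7, 0.2], 0],
  [-1, [-0.013, -0.7, 0.4], 0],
  [-1, [-0.013, -0.7, 0.6], 0],
  [-1, [-0.013, -0.7, 0.8], 0],
  [-1, [-0.013, -0.7, 0.8], 0],
])

```text
time: 6.38
tool_pos: [0.4785, 0.0584, 0.1183]
tool_rot: [-0.006, -0.001, 1.0, 0.0]
contact_force: [-0.7, -0.1, -1.8]
gripper_width: 0.422
grasp_force: 60.2
```

Emit:
arm_command([
  [-1, [0, 0, 0.15], 0],
  [-1, [0, 0, 0.25], 0],
  [-1, [0, 0, 0.35], 0],
  [-1, [0, 0, 0.42], 0],
  [-1, [0, 0, 0.46], 0],
  [-1, [0, 0, 0.48], 0],
  [-1, [0, 0, 0.48], 0],
  [-1, [0, 0, 0.48], 0],
])

```text
time: 7.05
tool_pos: [0.4838, 0.0577, 0.054]
tool_rot: [0.001, -0.001, 1.0, -0.0]
contact_force: [-0.6, -0.4, -0.1]
gripper_width: 0.424
grasp_force: 60.3
```

Emit:
arm_command([
  [-1, [0, 0, 0.02], 0],
  [-1, [0, 0, 0.04], 0],
  [-1, [0, 0, 0.04], 0],
])

```text
time: 7.3
tool_pos: [0.483, 0.0576, 0.0469]
tool_rot: [-0.0, -0.0, 1.0, 0.0]
contact_force: [-0.0, 0.4, -0.8]
gripper_width: 0.423
grasp_force: 60.3
```

Emit:
arm_command([
  [-1, [0, 0, 0.015], 0],
  [-1, [0, 0, 0.015], 0],
])

```text
time: 7.47
tool_pos: [0.4835, 0.0576, 0.0466]
tool_rot: [-0.001, -0.001, 1.0, -0.0]
contact_force: [-6.6, 0.1, 12.6]
gripper_width: 0.422
grasp_force: 61.4
```

Emit:
arm_command([
  [-1, [0, 0, 0.01], 0],
  [-1, [0, 0, 0.01], 0],
])

```text
time: 7.63
tool_pos: [0.4837, 0.0577, 0.0466]
tool_rot: [-0.001, -0.001, 1.0, -0.0]
contact_force: [-12.4, 0.0, 22.6]
gripper_width: 0.42
grasp_force: 62.4
```

Emit:
arm_command([
  [-1, [0, 0, 0.01], 0],
  [-1, [0, 0, 0.01], 0],
])

```text
time: 7.8
tool_pos: [0.484, 0.0577, 0.0466]
tool_rot: [-0.001, -0.001, 1.0, -0.0]
contact_force: [-17.2, -0.8, 32.7]
gripper_width: 0.428
grasp_force: 63.3
```

Emit:
arm_command([
  [-1, [0, 0, -0.03], 0],
  [-1, [0, 0, -0.03], 0],
  [1, [0, 0, -0.03], 0],
  [1, [0, 0, -0.03], 0],
  [1, [0, 0, -0.03], 0],
  [1, [0, 0, -0.03], 0],
  [1, [0, 0, -0.03], 0],
  [1, [0, 0, -0.1], 0],
  [1, [0, 0, -0.3], 0],
  [1, [0, 0, -0.5], 0],
  [1, [0, 0, -0.7], 0],
  [1, [0, 0, -1], 0],
  [1, [0, 0.2, -1], 0],
  [1, [0, 0.4, -1], 0],
  [1, [0, 0.7, -1], 0],
  [1, [0, 0.9, -1], 0],
  [1, [0, 1, -1], 0],
  [1, [0, 1, -1], 0],
])

```text
time: 9.3
tool_pos: [0.4827, 0.2104, 0.1927]
tool_rot: [0.0, -0.003, 1.0, 0.001]
contact_force: [-0.1, -0.6, 0.3]
gripper_width: 0.996
grasp_force: 0.0
```

Emit:
arm_command([
  [1, [0, 0.25, -0.3], 0],
  [1, [0, 0.5, -0.3], 0],
  [1, [0, 0.7, -0.3], 0],
  [1, [0, 0.7, -0.3], 0],
  [1, [0, 0.7, -0.3], 0],
])

```text
time: 9.72
tool_pos: [0.4829, 0.3133, 0.2376]
tool_rot: [0.0, -0.002, 1.0, -0.0]
contact_force: [-0.5, -0.0, -0.4]
gripper_width: 1.0
grasp_force: 0.0
```

```bash
python3 look.py w3 cassette tube_rack pot; python3 -c "
from h import *
im=cv2.imread('pics/w3.png');cv2.imwrite('pics/w3c.png',cv2.resize(im[70:330,200:420],None,fx=2.3,fy=2.3,interpolation=cv2.INTER_CUBIC))"
```

```text
9.7667 [0.4828 0.3123 0.237 ] [-0.     -0.0008  1.     -0.0004] [ 0.445  -0.0527  1.7508 -0.0007  1.444  -1.1273] [0.3576 0.2876 0.0957]
cassette [([298.5, 127.2, 343.7, 230.2], 0.93)]
tube_rack [([292.5, 102.3, 352.9, 237.9], 0.69)]
pot [([65.6, 155.0, 123.4, 192.0], 0.92)]
```

View pics/w3c.png

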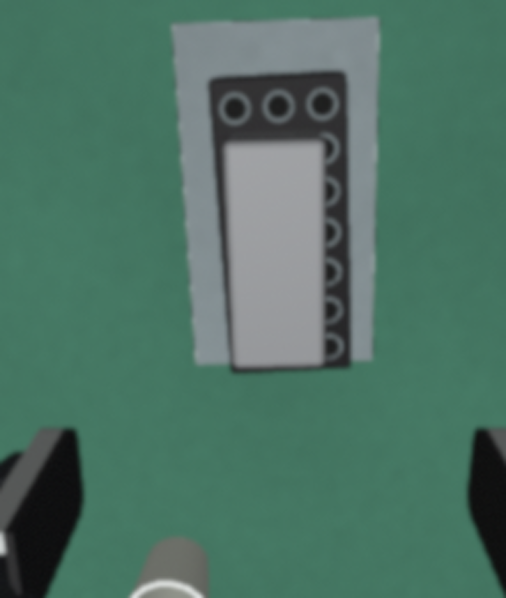

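Crop: the cassette top has corners (223,142), (323,139), (324,366) and (231,369). The rack's far edge runs (209,79) to (345,71), and the pot is away in its bay.

```bash
cat > rect.py <<'E'
from h import *
from scipy.optimize import least_squares
def fit(f,pts,z,L,W):  # pts px TL,TR,BR,BL (up=-x,right=+y); returns cx,cy,yaw(deg)
    c=np.array([[-L,-W],[-L,W],[L,W],[L,-W]])/2
    def r(p):
        R=np.array([[np.cos(p[2]),-np.sin(p[2])],[np.sin(p[2]),np.cos(p[2])]])
        q=c@R.T+p[:2];return np.ravel([px(f,[*a,z])-b for a,b in zip(q,pts) if b is not None])
    s=least_squares(r,[*at(f,*pts[0],z)[:2],0]);return s.x[:2].round(4),np.degrees(s.x[2]).round(2),s.fun.round(1)
E
python3 -c "
from rect import *
f=np.load('pics/w3.npy',allow_pickle=True).item()
C=lambda L:[np.array(p)/2.3+[200,70] for p in L]
print(fit(f,C([(223,142),(323,139),(324,366),(231,369)]),.09,.096,.04))
print(fit(f,C([(209,79),(345,71),(350,367),(232,372)]),.05,.14,.06))
f=np.load('pics/w2.npy',allow_pickle=True).item()
print('narrow',fit(f,[(79,115),(140,115),(157,214),(103,216)],.016,.124,.068))
"
```

```text
(array([0.476 , 0.3147]), np.float64(1.36), array([-1. , -0.2,  0.8,  0.1,  0.1,  0.4,  0.1, -0.1]))
(array([0.4744, 0.319 ]), np.float64(3.09), array([-0.8, -0.4,  0.8, -0.3,  0.7,  0.4, -0.6,  0.7]))
narrow (array([ 0.4769, -0.0799]), np.float64(-0.93), array([ 0.1, -0.9, -0.9, -0.2,  0.2,  2. ,  0.6, -0.6]))
```

Emit:
arm_command([
  [1, [0.045, 0.016, 0], -0.004],
  [1, [0.045, 0.016, 0.2], -0.004],
  [1, [0.045, 0.016, 0.4], -0.004],
  [1, [0.045, 0.016, 0.6], -0.004],
  [1, [0.045, 0.016, 0.8], -0.004],
  [1, [0.045, 0.016, 0.9], -0.004],
  [1, [0.045, 0.016, 0.98], -0.004],
  [1, [0.045, 0.016, 0.98], -0.004],
  [1, [0.045, 0.016, 0.98], -0.004],
  [0, [0.045, 0.016, 0.98], -0.004],
  [-1, [0.045, 0.016, 0.98], -0.004],
  [-1, [0.045, 0.016, 0.98], -0.004],
  [-1, [0.045, 0.016, 0.98], -0.004],
  [-1, [0.045, 0.016, 0.98], -0.004],
  [-1, [0.045, 0.016, 0.98], -0.004],
  [-1, [0.045, 0.016, 0.98], -0.004],
  [-1, [0.045, 0.016, 0.98], -0.004],
])

```text
time: 11.33
tool_pos: [0.4771, 0.3156, 0.0914]
tool_rot: [0.001, -0.013, 1.0, 0.001]
contact_force: [0.1, 0.5, 6.1]
gripper_width: 0.458
grasp_force: 63.4
```

Emit:
arm_command([
  [-1, [0, 0, -0.05], 0],
  [-1, [0, 0, -0.15], 0],
  [-1, [0, 0, -0.35], 0],
  [-1, [0, 0, -0.6], 0],
  [-1, [0, 0, -0.85], 0],
  [-1, [0, -0.1, -0.9], 0.004],
  [-1, [0, -0.3, -0.9], 0.004],
  [-1, [0, -0.5, -0.9], 0.004],
  [-1, [0, -0.75, -0.9], 0.004],
  [-1, [0, -1, -0.9], 0.004],
  [-1, [0, -1, -0.9], 0.004],
])

```text
time: 12.25
tool_pos: [0.4796, 0.16, 0.224]
tool_rot: [-0.001, 0.002, 1.0, -0.002]
contact_force: [1.3, 1.1, -0.7]
gripper_width: 0.454
grasp_force: 62.7
```

Emit:
arm_command([
  [-1, [0, -0.25, 0], 0],
  [-1, [0, -0.5, 0], 0],
  [-1, [0, -0.75, 0], 0],
  [-1, [0, -1, 0], 0],
  [-1, [0, -1, 0], 0],
])

```text
time: 12.67
tool_pos: [0.4796, 0.0101, 0.2242]
tool_rot: [-0.001, 0.003, 1.0, -0.001]
contact_force: [0.4, 0.2, -1.2]
gripper_width: 0.458
grasp_force: 62.7
```

```bash
python3 look.py w4 pot narrow_bay cassette wide_bay tube_rack
```

```text
12.7167 [0.4797 0.0125 0.2242] [-0.0005  0.0023  1.     -0.0001] [-0.129  -0.2843  1.9759 -0.0003  1.4509 -1.6952] [-0.4459  0.4201 -1.3216]
pot [([354.9, 160.5, 384.9, 202.6], 0.73)]
narrow_bay [([201.2, 114.9, 269.5, 224.6], 0.89)]
cassette [([273.9, 165.2, 369.2, 357.7], 0.66), ([1.2, 65.1, 105.7, 217.1], 0.38)]
wide_bay [([208.6, 251.4, 284.3, 359.3], 0.57)]
tube_rack [([548.2, 104.0, 638.3, 242.8], 0.72)]
```

View pics/w4.png

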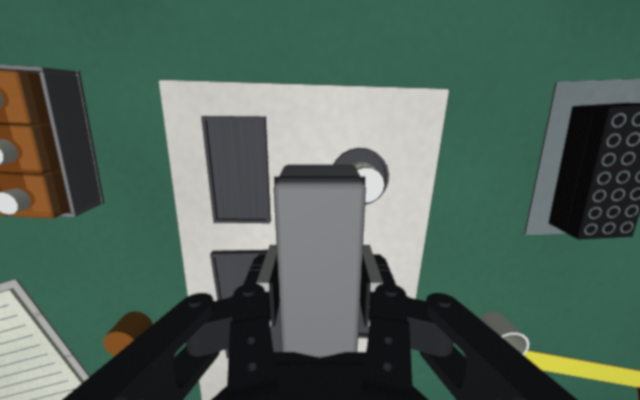

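Wrist view: the cassette is held level. The narrow bay's corners are about (202,117), (266,116), (271,222) and (214,223), and the pot stands in its round bay at (368,182).

```bash
python3 -c "
from rect import *
f=np.load('pics/w4.npy',allow_pickle=True).item()
for z in (.012,.016): print('narrow',fit(f,[(202,117),(266,116),(271,222),(214,223)],z,.124,.068))
print(at(f,317,0,.1))
print(manip.state()['tool_pos'])
"
```

```text
narrow (array([ 0.4776, -0.0824]), np.float64(-0.59), array([ 0.3, -0.4, -0.9,  0.9, -0.3,  0.2,  0.9, -1. ]))
narrow (array([ 0.4768, -0.0813]), np.float64(-0.62), array([-0.1, -0.9, -0.5,  0.4,  0.1,  1. ,  0.7, -0.3]))
[0.33104502 0.01010892 0.1       ]
[0.47997469 0.01625716 0.22448574]
```

Emit:
arm_command([
  [-1, [0.013, -0.2, 0], 0],
  [-1, [0.013, -0.4, 0], 0],
  [-1, [0.013, -0.6, 0], 0],
  [-1, [0.013, -0.643, 0], 0],
  [-1, [0.013, -0.643, 0.2], 0],
  [-1, [0.013, -0.643, 0.4], 0],
  [-1, [0.013, -0.643, 0.6], 0],
  [-1, [0.013, -0.643, 0.75], 0],
  [-1, [0.013, -0.643, 0.8], 0],
  [-1, [0.013, -0.643, 0.8], 0],
])

```text
time: 13.8
tool_pos: [0.4767, -0.0797, 0.1022]
tool_rot: [-0.003, -0.001, 1.0, 0.001]
contact_force: [0.3, 0.8, -0.9]
gripper_width: 0.451
grasp_force: 62.7
```

Emit:
arm_command([
  [-1, [0, 0, 0.12], 0],
  [-1, [0, 0, 0.2], 0],
  [-1, [0, 0, 0.25], 0],
  [-1, [0, 0, 0.28], 0],
  [-1, [0, 0, 0.28], 0],
  [-1, [0, 0, 0.28], 0],
])

```text
time: 14.3
tool_pos: [0.4787, -0.0814, 0.0633]
tool_rot: [0.0, -0.001, 1.0, -0.0]
contact_force: [-0.0, 0.3, -0.6]
gripper_width: 0.455
grasp_force: 62.7
```

Emit:
arm_command([
  [-1, [0, 0, 0.02], 0],
  [-1, [0, 0, 0.04], 0],
  [-1, [0, 0, 0.04], 0],
])

```text
time: 14.55
tool_pos: [0.4782, -0.0813, 0.0566]
tool_rot: [-0.0, -0.0, 1.0, 0.0]
contact_force: [-0.3, -0.4, -1.3]
gripper_width: 0.456
grasp_force: 62.7
```

Emit:
arm_command([
  [-1, [0, 0, 0.02], 0],
  [-1, [0, 0, 0.02], 0],
  [-1, [0, 0, 0.02], 0],
])

```text
time: 14.8
tool_pos: [0.4781, -0.0813, 0.0536]
tool_rot: [-0.0, -0.0, 1.0, 0.0]
contact_force: [-0.2, -0.1, -1.5]
gripper_width: 0.455
grasp_force: 62.7
```

Emit:
arm_command([
  [-1, [0, 0, 0.013], 0],
  [-1, [0, 0, 0.013], 0],
])

```text
time: 14.97
tool_pos: [0.4782, -0.0813, 0.0516]
tool_rot: [-0.0, -0.0, 1.0, 0.0]
contact_force: [-1.3, -0.0, -1.1]
gripper_width: 0.455
grasp_force: 62.7
```

Emit:
arm_command([
  [-1, [0, 0, 0.01], 0],
  [-1, [0, 0, 0.01], 0],
])

```text
time: 15.13
tool_pos: [0.4785, -0.0814, 0.0514]
tool_rot: [-0.0, -0.001, 1.0, 0.0]
contact_force: [-4.1, 0.5, 6.6]
gripper_width: 0.455
grasp_force: 63.7
```

Emit:
arm_command([
  [-1, [0, 0, -0.008], 0],
  [1, [0, 0, -0.008], 0],
  [1, [0, 0, -0.008], 0],
  [1, [0, 0, -0.008], 0],
  [1, [0, 0, -0.008], 0],
  [1, [0, 0, -0.008], 0],
  [1, [0, 0, -0.1], 0],
  [1, [0, 0, -0.3], 0],
  [1, [0, 0, -0.5], 0],
  [1, [0, 0, -0.75], 0],
  [1, [0, 0, -1], 0],
  [1, [0, 0.2, -1], 0],
  [1, [0, 0.45, -1], 0],
  [1, [0, 0.7, -1], 0],
  [1, [0, 0.9, -1], 0],
  [1, [0, 0.9, -1], 0],
])

```text
time: 16.47
tool_pos: [0.4777, 0.0577, 0.2004]
tool_rot: [0.0, -0.003, 1.0, 0.001]
contact_force: [-0.3, 0.0, 1.1]
gripper_width: 0.999
grasp_force: 0.0
```

Emit:
arm_command([
  [1, [0, 0.25, -0.2], 0],
  [1, [0, 0.5, -0.2], 0],
  [1, [0, 0.75, -0.2], 0],
  [1, [0, 1, -0.2], 0],
  [1, [0, 1, -0.2], 0],
])

```text
time: 16.88
tool_pos: [0.4776, 0.2082, 0.2306]
tool_rot: [0.0, -0.003, 1.0, 0.001]
contact_force: [-0.3, -0.6, -0.3]
gripper_width: 1.0
grasp_force: 0.0
```

Emit:
arm_command([
  [1, [0, 0.2, 0], -0.0086],
  [1, [0, 0.45, 0], -0.0086],
  [1, [0, 0.65, 0], -0.0086],
  [1, [0, 0.76, 0], -0.0086],
  [1, [0, 0.76, 0], -0.0086],
  [1, [0, 0.76, 0], -0.0086],
])

```text
time: 17.38
tool_pos: [0.478, 0.3173, 0.2299]
tool_rot: [-0.0, -0.028, 1.0, -0.001]
contact_force: [0.7, 1.1, 0.2]
gripper_width: 1.002
grasp_force: 0.0
```

```bash
python3 look.py w5 tube_rack cassette; python3 -c "
from h import *
im=cv2.imread('pics/w5.png');cv2.imwrite('pics/w5c.png',cv2.resize(im[70:330,200:420],None,fx=2.3,fy=2.3,interpolation=cv2.INTER_CUBIC))"
```

```text
17.4333 [0.4781 0.3167 0.23  ] [-0.0003 -0.0274  0.9996 -0.0006] [ 0.4557 -0.0512  1.7611 -0.0008  1.4326 -1.1697] [-0.2707  0.3452 -0.0937]
tube_rack [([289.6, 109.4, 350.8, 240.7], 0.81)]
cassette [([88.1, 277.3, 148.9, 322.8], 0.33)]
```

View pics/w5c.png

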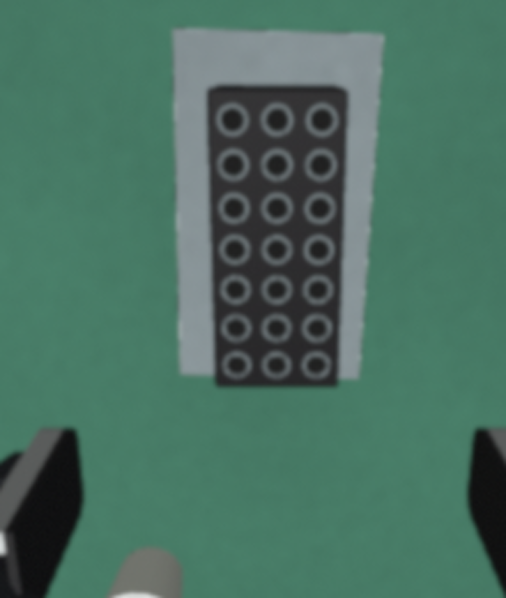

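The rack is aligned with the tool; its top corners in the crop are (208,91), (347,90), (339,384) and (216,384).

```bash
python3 -c "
from rect import *
f=np.load('pics/w5.npy',allow_pickle=True).item()
C=lambda L:[np.array(p)/2.3+[200,70] for p in L]
print(fit(f,C([(208,91),(347,90),(339,384),(216,384)]),.05,.14,.06))
from scipy.spatial.transform import Rotation as Ro
s=manip.state();p=s['tool_pos'];q=s['tool_rot'];R=Ro.from_quat([q[1],q[2],q[3],q[0]]).as_matrix()
c=fit(f,C([(208,91),(347,90),(339,384),(216,384)]),.05,.14,.06)[0]
print(p,R.T@(np.array([*c,.045])-p)/.15)
"
```

```text
(array([0.4746, 0.3194]), np.float64(3.28), array([-0.8, -1.4,  0.8, -1.1,  0.1,  1.6,  0. ,  1.7]))
[0.47816789 0.31631094 0.23014822] [0.02230473 0.02262755 1.23431349]
```

Emit:
arm_command([
  [1, [0.02, 0.02, 0.2], 0],
  [1, [0.02, 0.02, 0.4], 0],
  [1, [0.02, 0.02, 0.6], 0],
  [1, [0.02, 0.02, 0.8], 0],
  [1, [0.02, 0.02, 0.9], 0],
  [1, [0.02, 0.02, 0.9], 0],
])

```text
time: 18.03
tool_pos: [0.472, 0.3177, 0.0905]
tool_rot: [-0.004, -0.027, 1.0, -0.002]
contact_force: [-0.7, 0.3, -0.2]
gripper_width: 1.004
grasp_force: 0.0
```

Emit:
arm_command([
  [1, [0, 0, 0.12], 0],
  [1, [0, 0, 0.22], 0],
  [1, [0, 0, 0.3], 0],
  [1, [0, 0, 0.33], 0],
  [1, [0, 0, 0.33], 0],
  [1, [0, 0, 0.33], 0],
  [0, [0, 0, 0.33], 0],
  [-1, [0, 0, 0.33], 0],
  [-1, [0, 0, 0.33], 0],
  [-1, [0, 0, 0.33], 0],
  [-1, [0, 0, 0.33], 0],
  [-1, [0, 0, 0.33], 0],
  [-1, [0, 0, 0.33], 0],
  [-1, [0, 0, 0.33], 0],
])

```text
time: 19.2
tool_pos: [0.476, 0.3209, 0.0476]
tool_rot: [0.001, -0.028, 1.0, 0.0]
contact_force: [-0.2, -1.4, 6.2]
gripper_width: 0.689
grasp_force: 68.0
```

Emit:
arm_command([
  [-1, [0, 0, -0.05], 0],
  [-1, [0, 0, -0.15], 0],
  [-1, [0, 0, -0.35], 0],
  [-1, [0, 0, -0.6], 0],
  [-1, [0, 0, -0.85], 0],
  [-1, [0, 0, -1], 0],
  [-1, [0, 0, -1], 0],
])

```text
time: 19.78
tool_pos: [0.4774, 0.3221, 0.2028]
tool_rot: [0.005, -0.028, 1.0, 0.003]
contact_force: [1.6, 0.3, -2.0]
gripper_width: 0.688
grasp_force: 67.4
```

Emit:
arm_command([
  [-1, [-0.08, -0.2, -0.1], 0.0105],
  [-1, [-0.16, -0.4, -0.2], 0.0105],
  [-1, [-0.24, -0.6, -0.2], 0.0105],
  [-1, [-0.32, -0.8, -0.2], 0.0105],
  [-1, [-0.4, -1, -0.2], 0.0105],
  [-1, [-0.4, -1, -0.2], 0.0105],
])

```text
time: 20.28
tool_pos: [0.5436, 0.1694, 0.2232]
tool_rot: [-0.001, 0.008, 1.0, -0.002]
contact_force: [-1.0, 0.1, -2.8]
gripper_width: 0.689
grasp_force: 67.5
```

Emit:
arm_command([
  [-1, [-0.16, -0.2, 0], 0],
  [-1, [-0.32, -0.4, 0], 0],
  [-1, [-0.48, -0.6, 0], 0],
  [-1, [-0.64, -0.8, 0], 0],
  [-1, [-0.8, -1, 0], 0],
  [-1, [-0.8, -1, 0], 0],
  [-1, [-0.8, -1, 0], 0],
  [-1, [-0.8, -1, 0], 0],
])

```text
time: 20.95
tool_pos: [0.6601, 0.0232, 0.2233]
tool_rot: [-0.002, 0.006, 1.0, 0.001]
contact_force: [0.0, -0.2, -4.4]
gripper_width: 0.687
grasp_force: 67.5
```

```bash
python3 look.py w6 wide_bay cassette pot square_bay
```

```text
21.0 [0.66   0.0238 0.2239] [-0.0016  0.0051  1.      0.0004] [-0.0768  0.1573  1.5549  0.0006  1.4327 -1.6375] [-0.0658 -0.0654 -2.8133]
wide_bay [([178.6, 101.9, 265.6, 248.1], 0.91)]
cassette [([170.6, 0.5, 233.6, 43.4], 0.68)]
pot [([334.6, 1.1, 371.3, 13.8], 0.58)]
square_bay []
```

View pics/w6.png

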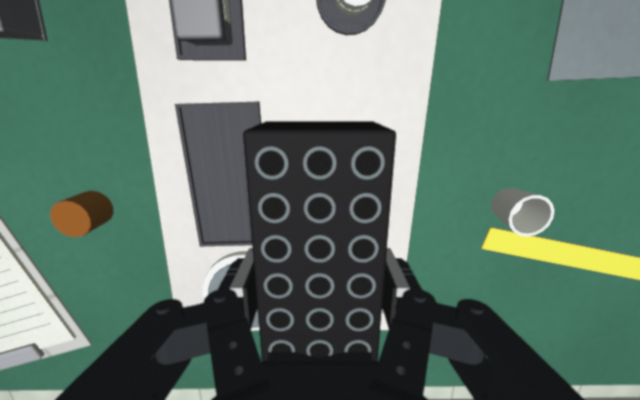

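The rack is held level. The wide bay's visible corners are (177,105), (259,102) and (201,245); its lower right is hidden by the rack.

```bash
python3 -c "
from rect import *
f=np.load('pics/w6.npy',allow_pickle=True).item()
print(fit(f,[(177,104.5),(259,102),None,(201,245.5)],.015,.168,.088))
from scipy.spatial.transform import Rotation as Ro
s=manip.state();p=s['tool_pos'];q=s['tool_rot'];R=Ro.from_quat([q[1],q[2],q[3],q[0]]).as_matrix()
print(p,s['joint_pos'][5],R[:,0],R[:,1])
"
```

```text
(array([ 0.6644, -0.0802]), np.float64(0.8), array([-0.6, -0.4,  0.6, -0.2, -0.1,  1. ]))
[0.66066371 0.02391146 0.22573744] -1.6377719751220465 [-9.99955822e-01  9.39566628e-03  2.74661991e-04] [9.39571022e-03 9.99955847e-01 1.59153471e-04]
```

Emit:
arm_command([
  [-1, [-0.03, -0.2, 0], 0],
  [-1, [-0.035, -0.4, 0], 0],
  [-1, [-0.035, -0.6, 0], 0],
  [-1, [-0.035, -0.7, 0], 0],
  [-1, [-0.035, -0.7, 0.2], 0],
  [-1, [-0.035, -0.7, 0.4], 0],
  [-1, [-0.035, -0.7, 0.6], 0],
  [-1, [-0.035, -0.7, 0.75], 0],
  [-1, [-0.035, -0.7, 0.8], 0],
  [-1, [-0.035, -0.7, 0.8], 0],
])

```text
time: 22.03
tool_pos: [0.6633, -0.0812, 0.1027]
tool_rot: [-0.003, 0.005, 1.0, 0.001]
contact_force: [-0.0, 0.7, -4.2]
gripper_width: 0.689
grasp_force: 67.4
```

Emit:
arm_command([
  [-1, [0, 0, 0.1], 0],
  [-1, [0, 0, 0.17], 0],
  [-1, [0, 0, 0.22], 0],
  [-1, [0, 0, 0.25], 0],
  [-1, [0, 0, 0.25], 0],
  [-1, [0, 0, 0.25], 0],
])

```text
time: 22.53
tool_pos: [0.6654, -0.0824, 0.0683]
tool_rot: [-0.0, 0.006, 1.0, 0.0]
contact_force: [-0.2, -0.5, -2.0]
gripper_width: 0.692
grasp_force: 67.6
```

Emit:
arm_command([
  [-1, [0, 0, 0.02], 0],
  [-1, [0, 0, 0.02], 0],
  [-1, [0, 0, 0.02], 0],
])

```text
time: 22.78
tool_pos: [0.6655, -0.0824, 0.0657]
tool_rot: [0.0, 0.006, 1.0, -0.0]
contact_force: [0.7, 0.1, -3.4]
gripper_width: 0.69
grasp_force: 67.6
```

Emit:
arm_command([
  [-1, [0, 0, 0.03], 0],
  [-1, [0, 0, 0.055], 0],
  [-1, [0, 0, 0.055], 0],
])

```text
time: 23.03
tool_pos: [0.6646, -0.0822, 0.0559]
tool_rot: [-0.001, 0.005, 1.0, 0.0]
contact_force: [-1.3, -0.6, -3.2]
gripper_width: 0.687
grasp_force: 67.6
```

Emit:
arm_command([
  [-1, [0, 0, 0.013], 0],
  [-1, [0, 0, 0.013], 0],
])

```text
time: 23.2
tool_pos: [0.6651, -0.0823, 0.0546]
tool_rot: [-0.0, 0.005, 1.0, 0.0]
contact_force: [0.6, 0.3, -3.6]
gripper_width: 0.692
grasp_force: 67.6
```

Emit:
arm_command([
  [-1, [0, 0, 0.01], 0],
  [-1, [0, 0, 0.01], 0],
])

```text
time: 23.37
tool_pos: [0.6655, -0.0824, 0.0537]
tool_rot: [0.0, 0.005, 1.0, -0.0]
contact_force: [-0.9, -0.2, -3.0]
gripper_width: 0.691
grasp_force: 67.5
```

Emit:
arm_command([
  [-1, [0, 0, 0.008], 0],
  [-1, [0, 0, 0.008], 0],
])

```text
time: 23.53
tool_pos: [0.6657, -0.0824, 0.0536]
tool_rot: [0.0, 0.005, 1.0, -0.0]
contact_force: [-3.8, 0.7, 1.8]
gripper_width: 0.695
grasp_force: 68.0
```

Emit:
arm_command([
  [-1, [0, 0, -0.005], 0],
  [1, [0, 0, -0.005], 0],
  [1, [0, 0, -0.005], 0],
  [1, [0, 0, -0.005], 0],
  [1, [0, 0, -0.005], 0],
  [1, [0, 0, -0.005], 0],
  [1, [0, 0, -0.1], 0],
  [1, [0, 0, -0.3], 0],
  [1, [0, 0, -0.5], 0],
  [1, [0, 0, -0.75], 0],
  [1, [0, 0, -1], 0],
  [1, [0, 0, -1], 0],
])

```text
time: 24.53
tool_pos: [0.67, -0.0834, 0.2149]
tool_rot: [0.009, 0.005, 1.0, -0.002]
contact_force: [1.1, -0.6, 1.9]
gripper_width: 0.998
grasp_force: 0.0
```

Emit:
arm_command([
  [1, [0.2, -0.2, -0.2], 0],
  [1, [0.4, -0.4, -0.4], 0],
  [1, [0.6, -0.6, -0.5], 0],
  [1, [0.8, -0.8, -0.5], 0],
  [1, [0.8, -0.8, -0.5], 0],
  [1, [0.8, -0.8, -0.5], 0],
  [1, [0.8, -0.8, -0.5], 0],
])

```text
time: 25.12
tool_pos: [0.5438, -0.2018, 0.279]
tool_rot: [0.001, 0.007, 1.0, -0.0]
contact_force: [0.5, 0.2, -0.7]
gripper_width: 1.004
grasp_force: 0.0
```

Emit:
arm_command([
  [1, [0.2, -0.2, 0], 0],
  [1, [0.4, -0.4, 0], 0],
  [1, [0.6, -0.6, 0], 0],
  [1, [0.73, -0.7, 0], 0],
  [1, [0.73, -0.7, 0], 0],
  [1, [0.73, -0.7, 0], 0],
  [1, [0.73, -0.7, 0], 0],
])

```text
time: 25.7
tool_pos: [0.4343, -0.3041, 0.2774]
tool_rot: [0.0, 0.005, 1.0, 0.0]
contact_force: [0.5, 1.0, 1.0]
gripper_width: 1.001
grasp_force: 0.0
```

```bash
python3 look.py w7 bottle crate
```

```text
25.75 [ 0.4345 -0.3039  0.2774] [0.0001 0.0045 1.     0.0003] [-0.751  -0.1876  1.8067  0.0006  1.5227 -2.3127] [-0.0078 -0.4164  0.592 ]
bottle [([282.0, 155.0, 325.4, 201.0], 0.75)]
crate [([239.5, 103.5, 372.4, 231.0], 0.61)]
```

View pics/w7.png

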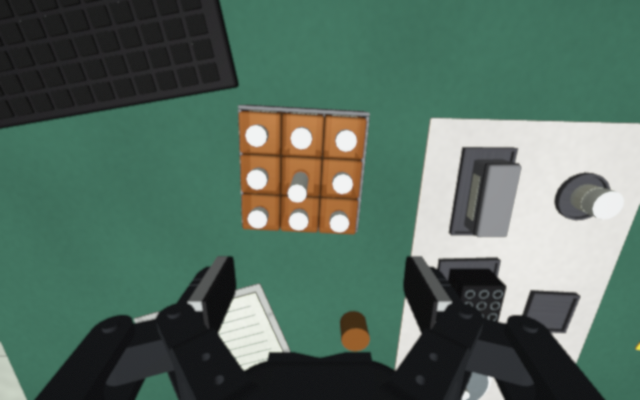

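Wrist view: the tall cap's top is at (298,192), with the eight low caps around it. The rack, cassette and pot all appear seated in their bays on the right.

```bash
python3 -c "
from h import *
np.set_printoptions(precision=4,suppress=True)
f=np.load('pics/w7.npy',allow_pickle=True).item()
g=f['frame'].min(2);k,l,s,c=cv2.connectedComponentsWithStats((g>190).astype(np.uint8))
L=[]
for i in range(1,k):
    if 150<s[i,4]<900 and 230<c[i][0]<380 and 100<c[i][1]<240:
        z=.126 if abs(c[i][0]-298)<6 and abs(c[i][1]-191)<8 else .085
        print(s[i],c[i],z,at(f,*c[i],z))
        if z<.1:L.append(at(f,*c[i],z))
print(np.mean(L,0),len(L))
w=np.load('pics/scene0.npy',allow_pickle=True).item()
from rect import fit
"
```

```text
[246 126  20  21 330] [255.7939 135.5212] 0.085 [ 0.3881 -0.3683  0.085 ]
[291 128  21  21 334] [300.8713 138.024 ] 0.085 [ 0.3911 -0.3216  0.085 ]
[336 131  20  20 327] [345.685  140.5046] 0.085 [ 0.3942 -0.2749  0.085 ]
[247 170  20  19 289] [256.3633 179.083 ] 0.085 [ 0.4348 -0.3714  0.085 ]
[333 175  19  19 285] [342.2316 183.5789] 0.085 [ 0.4409 -0.2778  0.085 ]
[288 185  18  17 242] [296.7314 193.0413] 0.126 [ 0.438  -0.3246  0.126 ]
[248 211  19  17 251] [257.0478 218.7968] 0.085 [ 0.4816 -0.3744  0.085 ]
[289 213  19  17 250] [298.1   220.924] 0.085 [ 0.4847 -0.3276  0.085 ]
[330 215  19  17 249] [338.9799 222.9518] 0.085 [ 0.4878 -0.2809  0.085 ]
[ 0.4379 -0.3246  0.085 ] 8
```

Emit:
arm_command([
  [1, [-0.025, -0.137, 0], 0],
  [1, [-0.025, -0.137, 0.2], 0],
  [1, [-0.025, -0.137, 0.4], 0],
  [1, [-0.025, -0.137, 0.6], 0],
  [1, [-0.025, -0.137, 0.75], 0],
  [1, [-0.025, -0.137, 0.85], 0],
  [1, [-0.025, -0.137, 0.9], 0],
  [1, [-0.025, -0.137, 0.9], 0],
])

```text
time: 26.52
tool_pos: [0.4366, -0.3239, 0.1401]
tool_rot: [-0.001, 0.005, 1.0, 0.002]
contact_force: [0.1, -0.1, 0.7]
gripper_width: 0.997
grasp_force: 0.0
```

Emit:
arm_command([
  [1, [0, 0, 0.07], 0],
  [1, [0, 0, 0.13], 0],
  [1, [0, 0, 0.17], 0],
  [1, [0, 0, 0.17], 0],
  [1, [0, 0, 0.17], 0],
  [-0.2, [0, 0, 0.17], 0],
  [-1, [0, 0, 0.17], 0],
  [-1, [0, 0, 0.17], 0],
  [-1, [0, 0, 0.17], 0],
  [-1, [0, 0, 0.17], 0],
  [-1, [0, 0, 0.17], 0],
  [-1, [0, 0, 0.17], 0],
  [-1, [0, 0, 0.17], 0],
  [-1, [0, 0, 0.17], 0],
  [-1, [0, 0, 0.17], 0],
  [-1, [0, 0, 0.17], 0],
])

```text
time: 27.85
tool_pos: [0.4372, -0.3256, 0.1173]
tool_rot: [0.0, 0.005, 1.0, -0.0]
contact_force: [0.4, -1.0, 2.2]
gripper_width: 0.195
grasp_force: 58.6
```

Emit:
arm_command([
  [-1, [0, 0, -0.02], 0],
  [-1, [0, 0, -0.04], 0],
  [-1, [0, 0, -0.08], 0],
  [-1, [0, 0, -0.14], 0],
  [-1, [0, 0, -0.2], 0],
  [-1, [0, 0, -0.28], 0],
  [-1, [0, 0, -0.36], 0],
  [-1, [0, 0, -0.44], 0],
  [-1, [0, 0, -0.52], 0],
  [-1, [0, 0, -0.6], 0],
  [-1, [0, 0, -0.7], 0],
  [-1, [0, 0, -0.8], 0],
  [-1, [0, 0, -0.9], 0],
  [-1, [0, 0, -1], 0],
  [-1, [0, 0, -1], 0],
])

```text
time: 29.1
tool_pos: [0.4381, -0.3266, 0.2718]
tool_rot: [0.003, 0.005, 1.0, -0.002]
contact_force: [0.4, -0.3, -0.4]
gripper_width: 0.193
grasp_force: 58.6
```

```bash
python3 look.py w8 bottle crate;  python3 - <<'E'
from h import *
f=manip.grab_frame('side');save(f,'s8.png')
E
```

```text
29.15 [ 0.4377 -0.3262  0.2698] [ 0.0017  0.0055  1.     -0.0017] [-0.7767 -0.1476  1.784  -0.      1.5005 -2.3365] [ 0.12   0.378 -2.233]
bottle [([286.2, 175.1, 361.1, 314.8], 0.73), ([484.6, 156.0, 545.5, 238.3], 0.17)]
crate [([258.0, 101.2, 393.2, 215.6], 0.7), ([596.7, 182.0, 640.0, 215.0], 0.41)]
```

View pics/s8.png

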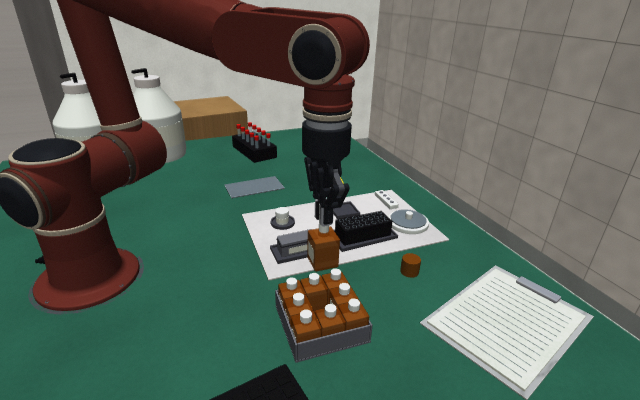

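Side view: the bottle hangs upright at (323,245), clear of the crate. The neighbours stayed in place, and the rack, cassette and pot sit in their bays.

Emit:
arm_command([
  [-1, [-0.1, 0.12, 0], 0],
  [-1, [-0.22, 0.28, 0], -0.005],
  [-1, [-0.35, 0.45, 0], -0.009],
  [-1, [-0.48, 0.61, 0], -0.009],
  [-1, [-0.61, 0.77, 0], -0.009],
  [-1, [-0.74, 0.94, 0], -0.009],
  [-1, [-0.74, 0.94, 0], -0.009],
])

```text
time: 29.88
tool_pos: [0.5512, -0.1814, 0.2652]
tool_rot: [-0.001, -0.025, 1.0, 0.002]
contact_force: [-0.9, 1.2, -0.6]
gripper_width: 0.194
grasp_force: 58.8
```

Emit:
arm_command([
  [-1, [-0.12, 0.15, 0], 0],
  [-1, [-0.24, 0.3, 0], 0],
  [-1, [-0.37, 0.47, 0], 0],
  [-1, [-0.5, 0.63, 0], 0],
  [-1, [-0.62, 0.78, 0], 0],
  [-1, [-0.74, 0.94, 0], 0],
  [-1, [-0.74, 0.94, 0], 0],
  [-1, [-0.74, 0.94, 0], 0],
])

```text
time: 30.55
tool_pos: [0.6537, -0.0389, 0.2651]
tool_rot: [-0.002, -0.024, 1.0, 0.0]
contact_force: [-0.3, 0.0, -0.9]
gripper_width: 0.192
grasp_force: 58.9
```

```bash
python3 look.py w9 bottle square_bay tube_rack cassette pot
```

```text
30.6 [ 0.6533 -0.0398  0.2654] [-0.0014 -0.0231  0.9997 -0.0001] [-0.1742  0.1178  1.5287 -0.0007  1.4978 -1.7912] [ 0.2332 -0.3052 -1.6596]
bottle [([286.3, 177.1, 360.1, 315.8], 0.94), ([399.2, 1.8, 447.7, 34.9], 0.3)]
square_bay [([355.8, 157.1, 423.3, 218.1], 0.76)]
tube_rack [([255.5, 119.6, 310.7, 241.7], 0.66)]
cassette [([264.7, 1.1, 308.4, 56.5], 0.93)]
pot [([397.9, 0.0, 449.6, 33.7], 0.65), ([251.8, 104.0, 324.4, 231.9], 0.17)]
```

View pics/w9.png

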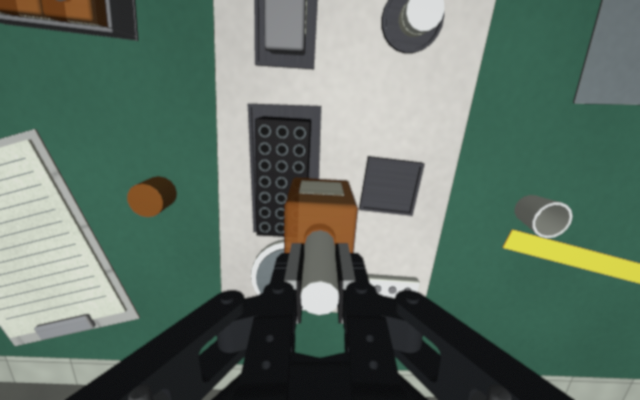

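The rack, cassette and pot are in their bays and the bottle hangs upright. The square bay's corners are about (368,157), (423,163), (412,215) and (360,208).

```bash
python3 -c "
from rect import *
f=np.load('pics/w9.npy',allow_pickle=True).item()
c=fit(f,[(368,156.5),(423.5,163),(412.5,215),(360,208)],.016,.072,.072);print(c)
from scipy.spatial.transform import Rotation as Ro
s=manip.state();p=s['tool_pos'];q=s['tool_rot'];R=Ro.from_quat([q[1],q[2],q[3],q[0]]).as_matrix()
print(p,R.T@(np.array([*c[0],.128])-p)/.15)
"
```

```text
(array([0.675 , 0.0563]), np.float64(-3.72), array([ 0.1, -0.5,  0.9, -0.6, -0.2, -0.1, -0.8,  1.3]))
[ 0.65344782 -0.04081048  0.26685552] [-0.17237183  0.64056617  0.92556204]
```

Emit:
arm_command([
  [-1, [-0.06, 0.2, 0], 0.009],
  [-1, [-0.12, 0.4, 0], 0.009],
  [-1, [-0.17, 0.6, 0], 0.009],
  [-1, [-0.172, 0.643, 0], 0.009],
  [-1, [-0.172, 0.643, 0], 0.009],
  [-1, [-0.172, 0.643, 0.15], 0.009],
  [-1, [-0.172, 0.643, 0.3], 0.009],
  [-1, [-0.172, 0.643, 0.45], 0.009],
  [-1, [-0.172, 0.643, 0.6], 0.009],
  [-1, [-0.172, 0.643, 0.7], 0.009],
  [-1, [-0.172, 0.643, 0.8], 0.009],
  [-1, [-0.172, 0.643, 0.8], 0.009],
  [-1, [-0.172, 0.643, 0.8], 0.009],
])

```text
time: 31.93
tool_pos: [0.675, 0.0572, 0.1464]
tool_rot: [-0.001, 0.006, 1.0, -0.0]
contact_force: [0.0, -0.6, -0.7]
gripper_width: 0.193
grasp_force: 59.1
```

Emit:
arm_command([
  [-1, [0, 0, 0.04], 0],
  [-1, [0, 0, 0.08], 0],
  [-1, [0, 0, 0.08], 0],
  [-1, [0, 0, 0.08], 0],
])

```text
time: 32.27
tool_pos: [0.6753, 0.0579, 0.1351]
tool_rot: [0.0, 0.005, 1.0, -0.0]
contact_force: [0.1, 0.1, -1.9]
gripper_width: 0.194
grasp_force: 59.1
```

Emit:
arm_command([
  [-1, [0, 0, 0.02], 0],
  [-1, [0, 0, 0.02], 0],
])

```text
time: 32.43
tool_pos: [0.6753, 0.0579, 0.1318]
tool_rot: [0.0, 0.005, 1.0, -0.0]
contact_force: [-0.8, 0.0, -1.5]
gripper_width: 0.192
grasp_force: 59.1
```

Emit:
arm_command([
  [-1, [0, 0, 0.02], 0],
  [-1, [0, 0, 0.04], 0],
  [-1, [0, 0, 0.04], 0],
])

```text
time: 32.68
tool_pos: [0.6748, 0.0578, 0.125]
tool_rot: [-0.001, 0.005, 1.0, 0.0]
contact_force: [0.1, -0.2, -1.7]
gripper_width: 0.194
grasp_force: 59.1
```

Emit:
arm_command([
  [-1, [0, 0, 0.01], 0],
  [-1, [0, 0, 0.01], 0],
])

```text
time: 32.85
tool_pos: [0.6752, 0.0578, 0.1241]
tool_rot: [-0.0, 0.005, 1.0, 0.0]
contact_force: [-0.4, 0.5, -1.0]
gripper_width: 0.195
grasp_force: 59.1
```

Emit:
arm_command([
  [-1, [0, 0, 0.008], 0],
  [-1, [0, 0, 0.008], 0],
])

```text
time: 33.02
tool_pos: [0.6755, 0.0578, 0.1234]
tool_rot: [0.0, 0.006, 1.0, -0.0]
contact_force: [0.1, -0.4, -1.3]
gripper_width: 0.195
grasp_force: 59.5
```

Emit:
arm_command([
  [-1, [0, 0, 0.007], 0],
  [-1, [0, 0, 0.007], 0],
])

```text
time: 33.18
tool_pos: [0.6757, 0.0578, 0.1234]
tool_rot: [0.0, 0.005, 1.0, -0.0]
contact_force: [-1.8, -0.4, 4.4]
gripper_width: 0.194
grasp_force: 59.7
```

Touched down at the expected height; releasing and backing away.

Emit:
arm_command([
  [-1, [0, 0, -0.006], 0],
  [-0.5, [0, 0, -0.006], 0],
  [0, [0, 0, -0.006], 0],
  [0.3, [0, 0, -0.006], 0],
  [0.3, [0, 0, -0.006], 0],
  [0.3, [0, 0, -0.006], 0],
  [0.3, [0, 0, -0.006], 0],
  [0.3, [0, 0, -0.1], 0],
  [0.3, [0, 0, -0.3], 0],
  [0.3, [0, 0, -0.5], 0],
  [0.3, [0, 0, -0.75], 0],
  [0.3, [0, 0, -1], 0],
  [0.3, [0.2, 0, -1], 0],
  [0.3, [0.4, 0, -1], 0],
  [0.3, [0.6, 0, -1], 0],
  [0.3, [0.8, 0, -1], 0],
  [0.3, [1, 0, -1], 0],
  [0.3, [1, 0, -1], 0],
])

```text
time: 34.68
tool_pos: [0.5213, 0.0599, 0.2725]
tool_rot: [-0.001, 0.005, 1.0, 0.0]
contact_force: [1.2, -0.3, -0.2]
gripper_width: 0.653
grasp_force: 0.0
```

```bash
python3 look.py w10 bottle
python3 - <<'E'
from h import *
fs=[manip.grab_frame('scene'),manip.grab_frame('side')]
cr=[cv2.resize(fs[0]['frame'][130:330,190:440],(750,600))[:,:,::-1],0]
a=cv2.resize(fs[0]['frame'][150:320,190:390],(400,340));b=cv2.resize(fs[1]['frame'][170:310,230:450],(400,255))
o=np.zeros((600,800,3),np.uint8);o[:340,:400]=a;o[:255,400:]=b
w=cv2.cvtColor(cv2.imread('pics/w10.png'),cv2.COLOR_BGR2RGB);o[345:595,400:800]=cv2.resize(w,(400,250))
cv2.imwrite('pics/end.png',o[:,:,::-1])
E
```

```text
34.7333 [0.5236 0.0597 0.2731] [0.0007 0.0053 1.     0.    ] [-0.0278 -0.1945  1.8197  0.      1.515  -1.588 ] [0.759  0.9722 0.5734]
bottle [([302.0, 254.1, 338.4, 337.3], 0.98)]
```

View pics/end.png

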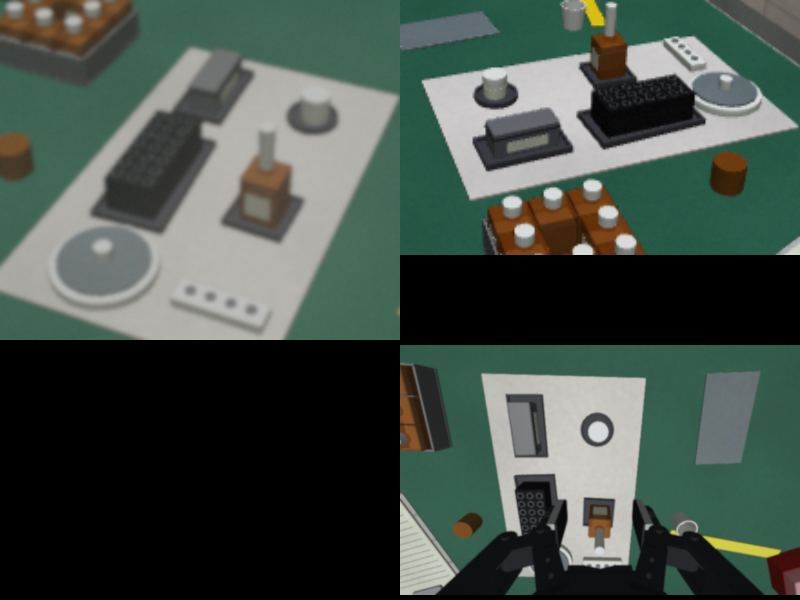

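All four pieces stand upright and centred in their bays in the scene (left), side (upper right) and wrist (lower right) views, and the arm is clear of everything.

```bash
python3 -c "
from plant import manip
print(manip.job_done())"
```

```text
the job is handed in; nothing more can be done
None
```

I set the pot, cassette, tube rack and bottle down upright in their own bays, as the final pictures show, and handed the job in at about 35 s of the 136 s allowed; the hand-in returned no verdict.

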